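# Release the spectrometer's transport lock with the T-key

### The arm

A 6-joint arm with a two-finger parallel gripper is mounted at the origin on the work surface. World frame = base frame: x ahead of the robot, y to its left, z up, the work surface at z = 0. Lengths are in m, angles in degrees, forces in N, time in s.
With the tool pointing down it reaches from about 0.4 to 0.825 m from the base axis. Payload 7 kg.
Tool frame: the origin (TCP) lies between the finger pads; the fingertips stand 14 mm ahead of it and the grasp point (between the pads) lies 5 mm behind it (r.tips_ahead is the distance from the TCP to the fingertips, in m); z points along the fingers, y is the direction in which the jaws open and shut (so a half turn about z gives the same grasp; the last joint's range is limited). The gripper opens to 88 mm and grips with 3 to 60 N. Pads are 19 mm wide; open, the fingers measure 130 mm over their backs; the gripper's body (78 mm by 193 mm) begins 47 mm behind the grasp point.
Start: joints at [16.507, 20.546, 0.682, 0, -70.136, -16.507], TCP at [0.675, -0, 0.241] pointing down, gripper open.
Joint ranges: [-176.03, 176.03], [-82.01, 121.73], [-58.28, 71.71], [-173.87, 95.51], [-174.79, -0.11], [-173.66, 173.66]. Speed limits (degrees/s): [136.94, 136.94, 172.46, 180, 180, 180].

### API

Orientations are given as [roll, pitch, yaw] about the fixed x, y, z axes, in that order (R = Rz(yaw) Ry(pitch) Rx(roll)).
In Python, from plant import r gives the robot as it stands.
- The arm moves only by the tool apply_moves, never from a script. Its arguments are lists of equal length, an entry for each row: "slide": the shift along the tool's x, y, z as a fraction of full scale, a list of three; "turn": the turn, a rotation vector about the tool's x, y, z as a fraction of full scale, a list of three; "jaw": the closure, from 0 (fully open) to 1 (shut). In form: {"slide": [[dx, dy, dz], ...], "turn": [[wx, wy, wz], ...], "jaw": [jaw, ...]}. A call has 1 to 8 rows; each row shifts and turns the commanded pose from where the row before left it, along the tool's axes as they then stand; what a row does not reach is not made up. Full scale, the value 1, is 0.1 m for a shift and 1.5 rad for a turn. A row lasts 1/10 s, in which the tool goes at most 50 mm and 8.59 degrees, less where a joint would pass 70% of its speed; a pose out of reach is approached as far as the arm can. A call with a number of a shift or a turn outside -1 to 1 is refused whole. A call with a gripper value outside its range is refused whole. The fingers move at their own pace and stop on an object; "newtons" is the grip in N (left out, the last holds). Time passes only in rows, so rows that do not move let the fingers close. It gives the time, the measured TCP pose, the force and the opening at its end, in the units of the state.
- r.get_state(): the state, without advancing time (a new reading comes with each control period).
- r.capture(name): name is "scene" or "side" or "wrist"; returns a dict with "pixels" (420x560x3 uint8, blue, green, red), "depth" (420x560 float32, m along the optical axis (not along the pixel's ray), 0 where there is no reading), "fx", "fy", "cx", "cy" (pixels), "dist_coeffs" ([k1, k2, p1, p2, k3] as OpenCV has them; the pictures are not rectified), "rvec" (rotation vector, rad) and "tvec" (3), from world to camera coordinates, as OpenCV has them. Camera axes: x right, y down, z forward; pixel columns grow to the right and rows downward; lengths in m; the calibration is good to about 2 mm. A picture is of the moment at which its call begins.
- r.close_job(): hands the job in, once; it reports no verdict.
The state is a dict: "time_s": time; "joints": joint angles; "qd": joint speeds; "joint_torque": joint torques, N m; "tcp_pos": TCP position; "eef_rot": TCP orientation; "contact_force": force on the tool from outside, world axes, zero at the start; "moment": the same for the moment, N m; "gripper_width": finger opening in m.
Only numpy, scipy, OpenCV 4.12 (cv2) and the standard library are available. Lean on these libraries where they do the work, as an engineer would, in place of code of your own. Each camera call takes 0.05 s, during which the arm holds its last target.

### The job

Release the spectrometer's transport lock: lift the T-key out of its stand, lower it gently down the round lock shaft in the instrument's deck, feel for the square stem at the bottom until the socket drops fully over it, and turn the stem clockwise to its stop. Then draw the key out and put it back in its stand, upright and fully home. Keep the key upright, press with a light hand (under 40 N) and do not force it against the instrument, and leave the glassware, cell tray and tools around it where they are.

Things in the scene. Friction and masses are not known exactly. Their poses are not given: they have to be found in the camera images.
- key_grip (a point): Middle of the upright T-key's crossbar: 90 mm long (this point's x), 14 wide (y), 16 high, pinched across the 14 mm from above. A 12 mm round shank hangs below; the top of a round collar (56 dia, 6 thick) lies 40 mm below this point. Steel, 0.3 kg, 163 mm long in all; z points up the shank.
- key_foot (a point): Centre of the T-key's open lower end, 155 mm below key_grip on the key's axis. It is a square socket 26.4 mm outside, 19.4 inside, 20 deep, its sides parallel and square to the crossbar, so it fits a square stem in four headings a quarter turn apart, with about 0.08 rad of play either way.
- key_collar (a point): Centre of the underside of the T-key's collar, 109 mm above key_foot on the key's axis. In the stand the collar rests on the stand's rim.
- stand_mouth (a point): Centre of the top rim of the key stand: an upright aluminium tube, 60 mm outside, 46 mm inside, 122 mm high with its 110 mm square base, fixed to the table. The key drops in with about 4 mm of play at the socket's corners and hangs by its collar on the rim; heading does not matter.
- spectrometer: Cream bench spectrometer 280 (x) x 340 (y) x 120 mm, fixed; origin at the centre of its underside, sides along its x and y. On its deck: a dark sample window with a rubber cover, and the lock shaft in a square steel plate.
- shaft_mouth (a point): Centre of the lock shaft's mouth, at the top of its steel plate, 122 mm above the table. The shaft is a straight vertical round bore 46 mm wide and 107 mm deep. With the key fully seated its collar stands 3 mm above this plate.
- shaft_floor (a point): Centre of the shaft's floor. On its axis stands a brass stem: 18 mm square, 14 high, topped by a round nose 17 wide and 7 high, tapering to 9, which centres the socket. A key out of line rests with its foot 14 mm above the floor, on the stem's corners; in line it drops to 1 mm above the floor. This point's axes are the spectrometer's, not the stem's.
- stem (a joint): Turn of the stem, clockwise from above: 0 locked (a stop, where it starts) to 1.2 rad released (the other stop). Stays where left; turns with under 0.15 N m; 0.4 N m at a stop or a 40 N push on its corners overloads it. Its flats' heading is not given: locked, they may stand at any angle to the spectrometer's sides; feel for them. Turning anticlockwise cannot move the locked stem.
- amber_bottle: Bystander: amber glass bottle, 60 dia x 130 mm, origin at the centre of its underside. Leave alone.
- reagent_jar: Bystander: white jar with black cap, 66 dia x 85 mm, origin at the centre of its underside. Leave alone.
- beaker: Bystander: small glass beaker, 68 dia x 85 mm, origin at the centre of its underside. Leave alone.
- cell_tray: Bystander: grey divided tray 100 x 150 x 30 mm with two capped glass cells standing in it; origin at the centre of its underside. Leave alone.
- small_vial: Bystander: small capped amber vial, 24 dia x 45 mm, origin at the centre of its underside. Leave alone.
- driver: Bystander: screwdriver 160 mm long lying on the table. Leave alone.
- key: The T-key as a whole (see key_grip and key_foot); its origin is at key_foot.
There are look-alikes about, which are no part of the job. What is shaped like the key but blue or yellow is not meant. What is shaped like the part that bears stand_mouth but red is not meant.

How it is judged:
By the outcome, as a careful person would: the job done as asked, in the order asked, and still so for the second after the job is handed in, with the robot touching nothing.
It also fails if it takes over 72 s, if anything falls off the work surface, if the arm or the gripper's body presses on something with over 40 N, if the wrist force passes 120 N, or if a joint passes its speed limit or range.

## Working session

There is one attempt and no reset: what is moved stays moved. The work goes in short steps, Python scripts to look and compute and a tool call to move; the robot and the scene stay as the last step left them, time stands still between calls to the robot, and variables do not carry over. Pictures are saved under pics/ and viewed, and the job is handed in when it is done.

Besides the shell and the picture viewer there is one more tool, called after "Call:" as name(argument=value, ...) on one line, values as JSON. apply_moves: Moves the arm, as the interface text tells. Shift numbers are shares of 0.1 m and turn numbers shares of 1.5 rad, none past 1 either way. Its arguments: {"type":"object","properties":{"slide":{"type":"array"},"turn":{"type":"array"},"jaw":{"type":"array"},"newtons":{"type":"number"}},"required":["slide","turn","jaw"]}

```bash
ls; mkdir -p pics
cat > h.py <<'E'
import numpy as np, cv2
from plant import r
def cap(n,f):
    c=r.capture(n); cv2.imwrite(f'pics/{f}.png',c['pixels'],); np.savez(f'pics/{f}.npz',**{k:np.array(v) for k,v in c.items()}); return c
def load(f): return dict(np.load(f'pics/{f}.npz'))
def K(c): return np.array([[c['fx'],0,c['cx']],[0,c['fy'],c['cy']],[0,0,1.]])
def world(c,uv,z=None,d=None):
    """pixels -> world, by depth (default) or plane z"""
    uv=np.array(uv,float).reshape(-1,2); n=cv2.undistortPoints(uv[:,None],K(c),np.array(c['dist_coeffs'],float))[:,0]
    R=cv2.Rodrigues(np.array(c['rvec'],float))[0]; t=np.array(c['tvec'],float).ravel()
    ray=np.c_[n,np.ones(len(n))]
    C=-R.T@t; W=ray@R
    if z is not None: s=(z-C[2])/W[:,2]
    else: s=np.array([c['depth'][int(round(v)),int(round(u))] for u,v in uv]) if d is None else d
    return C+W*np.reshape(s,(-1,1))
def proj(c,P):
    return cv2.projectPoints(np.array(P,float).reshape(-1,1,3),np.array(c['rvec'],float),np.array(c['tvec'],float),K(c),np.array(c['dist_coeffs'],float))[0][:,0]
def cloud(c):
    h,w=c['depth'].shape; v,u=np.mgrid[:h,:w]; uv=np.c_[u.ravel(),v.ravel()]
    return world(c,uv,d=c['depth'].ravel()).reshape(h,w,3)
E
python3 - <<'E'
from h import *
for n in ("scene","side","wrist"): 
    c=cap(n,n+"0"); print(n,c['fx'],c['dist_coeffs'])
print(r.get_state())
E
```

```text
pics
scene 381.30129035795545 [-0.0572558  0.         0.         0.         0.       ]
side 536.9402536910319 [-0.01923233  0.          0.          0.          0.        ]
wrist 336.36123070537315 [-0.07625131  0.          0.          0.          0.        ]
{'time_s': 0.15, 'joints': array([ 1.65042474e+01,  2.05825040e+01,  6.47091908e-01, -1.39810859e-02,
       -7.01361267e+01, -1.65056981e+01]), 'qd': array([ 0.01698297, -0.13538801,  0.18710784,  0.00135518, -0.07616966,
        0.06336787]), 'joint_torque': array([ 1.39394037e-04, -5.83274567e+01,  2.93289685e+01,  7.00122759e+00,
        8.75052094e-03, -9.76538854e-05]), 'tcp_pos': array([ 6.74658590e-01, -5.74706604e-05,  2.39843969e-01]), 'eef_rot': array([ 1.79927674e+02, -7.72341215e-03, -9.00062047e+01]), 'contact_force': array([-0.15655829,  0.25528056, -0.29169967]), 'moment': array([ 0.03082732, -0.03405414, -0.06451173]), 'gripper_width': 0.0874060540157254}
```

View pics/scene0.png

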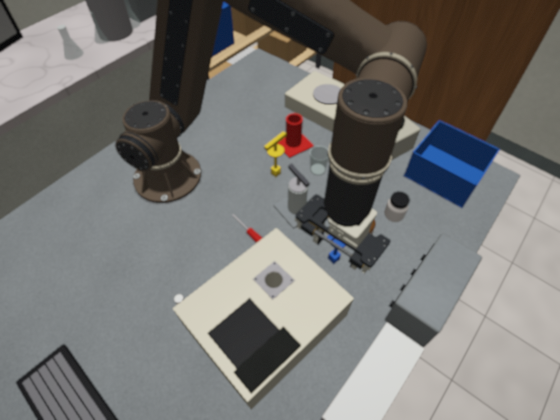

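View pics/side0.png

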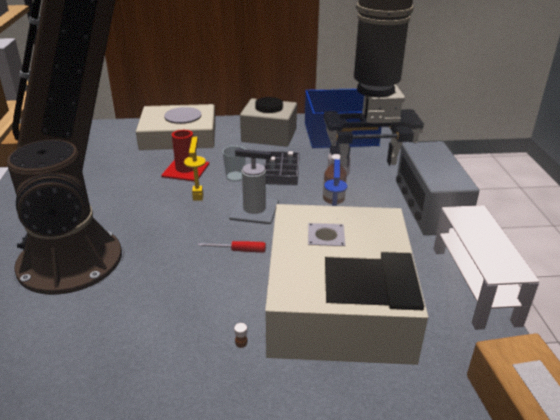

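View pics/wrist0.png

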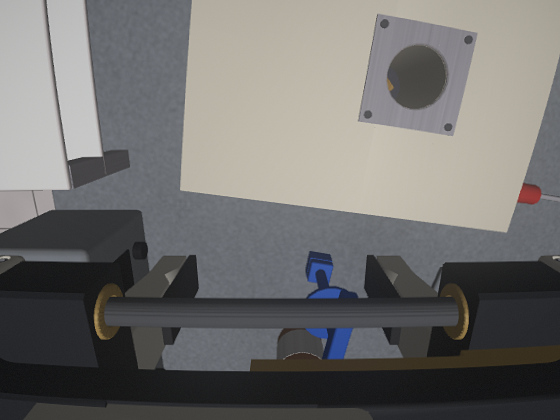

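The scene has four candidates:
- **Grey key:** in the grey tube, scene (299,177), side (255,160).
- **Yellow key:** scene (275,150). It's a decoy.
- **Blue key:** scene (337,248). It's a decoy.
- **Red tube:** scene (294,135). It's a decoy for the stand.

I'm going with the grey steel key in the aluminium tube, and I'll check it in a close crop.

Run:
```python
from h import *
s=load('scene0'); d=load('side0'); w=load('wrist0')
a=cv2.resize(s['pixels'][120:250,235:405],(0,0),fx=3.5,fy=3.5,interpolation=2)[:, :390]
b=cv2.resize(d['pixels'][120:240,200:360],(0,0),fx=4,fy=4,interpolation=2)[:, :400]
h=min(len(a),len(b)); cv2.imwrite('pics/crop0.png',np.hstack([a[:h],b[:h]]))
# top-down cloud analysis
for c,n in((s,'scene'),(d,'side'),(w,'wrist')):
    P=cloud(c); ok=c['depth']>0
    if n!='wrist':
        hsv=cv2.cvtColor(c['pixels'],cv2.COLOR_BGR2HSV)
    m=ok&(P[...,2]>.155)&(P[...,2]<.185)&(P[...,0]>.3)&(P[...,0]<.8)
    nl,l,st,ce=cv2.connectedComponentsWithStats(m.astype(np.uint8))
    for i in range(1,nl):
        if st[i,4]>15:
            q=P[l==i]; ev=np.linalg.svd(q[:,:2]-q[:,:2].mean(0),full_matrices=False)[2][0]
            print(n,st[i],q.mean(0).round(4),np.ptp(q,axis=0).round(3),np.degrees(np.arctan2(ev[1],ev[0])).round(1))
print(world(s,[[274,280]],z=.122),world(d,[[326,235]],z=.122),world(w,[[417,76]],z=.122))
```

```text
scene [427  12 117  44 786] [0.5417 1.2766 0.1697] [0.449 0.231 0.03 ] 2.4
scene [288 164  21  23 171] [0.4331 0.1672 0.1732] [0.086 0.036 0.023] -16.0
scene [327 235   7   5  19] [0.6198 0.0597 0.1628] [0.014 0.011 0.008] 17.4
side [211  26 108  11 782] [0.5251 1.2739 0.1701] [0.451 0.042 0.03 ] -179.9
side [235 148  37  13 295] [0.4341 0.168  0.1723] [0.088 0.038 0.025] -16.5
side [334 159   7  22 124] [0.6277 0.09   0.1638] [0.027 0.09  0.012] -100.9
wrist [341 294  18   4  44] [0.6229 0.0561 0.1568] [0.013 0.003 0.005] 174.0
wrist [324 329  29  30 580] [0.6295 0.0959 0.1619] [0.02  0.035 0.009] 73.2
[[ 0.5737145  -0.10887716  0.122     ]] [[ 0.57328883 -0.11072875  0.122     ]] [[ 0.57360667 -0.10605737  0.122     ]]
```

View pics/crop0.png

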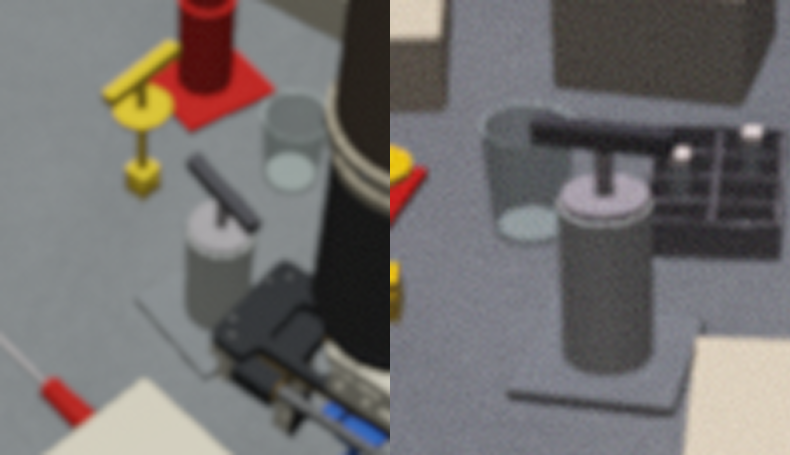

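The crop confirms it: a dark grey key hangs by its collar in the grey tube. First I'll put the wrist camera over the shaft to see the stem.

Run:
```python
from h import *
from scipy.spatial.transform import Rotation as R
w=load('wrist0'); s=r.get_state()
Rc=cv2.Rodrigues(w['rvec'])[0]; C=-Rc.T@w['tvec'].ravel()
T=R.from_euler('xyz',s['eef_rot'],degrees=True)
print('cam',C,'view dir',Rc[2],'in tool',T.inv().apply(C-s['tcp_pos']),T.inv().apply(Rc[2]))
P=cloud(w)
print(T.as_matrix().round(3))
for uv in [(417,76),(400,76),(430,76),(389,87),(365,60),(470,60),(300,100)]:
    print(uv,P[uv[1],uv[0]].round(4), w['pixels'][uv[1],uv[0]])
# plate corners -> spectrometer heading
q=world(w,[[377,14],[477,33],[453,135],[360,122]],z=.122);print(q.round(4),q.mean(0))
cv2.imwrite('pics/crop1.png',cv2.resize(w['pixels'][0:150,340:500],(0,0),fx=4,fy=4,interpolation=2))
```

```text
cam [ 0.67484487 -0.07970681  0.38338959] view dir [-0.00173189  0.29493864 -0.95551463] in tool [ 7.96686629e-02 -1.37156016e-05 -1.43535016e-01] [-2.95067248e-01  5.57710019e-04  9.55476325e-01]
[[-0.    -1.    -0.001]
 [-1.     0.    -0.   ]
 [ 0.     0.001 -1.   ]]
(417, 76) [ 0.5508 -0.112   0.0631] [68 71 73]
(400, 76) [ 0.5522 -0.1159  0.0206] [70 73 75]
(430, 76) [ 0.5502 -0.1096  0.0903] [67 70 72]
(389, 87) [ 0.5671 -0.1039  0.0346] [ 73 111 136]
(365, 60) [ 0.6126 -0.1167  0.1195] [170 182 188]
(470, 60) [ 0.5336 -0.1188  0.1212] [141 136 138]
(300, 100) [ 0.6599 -0.088   0.1186] [172 185 190]
[[ 0.6061 -0.1476  0.122 ]
 [ 0.5308 -0.1377  0.122 ]
 [ 0.5406 -0.0634  0.122 ]
 [ 0.6144 -0.0722  0.122 ]] [ 0.5729782  -0.10524339  0.122     ]
```

View pics/crop1.png

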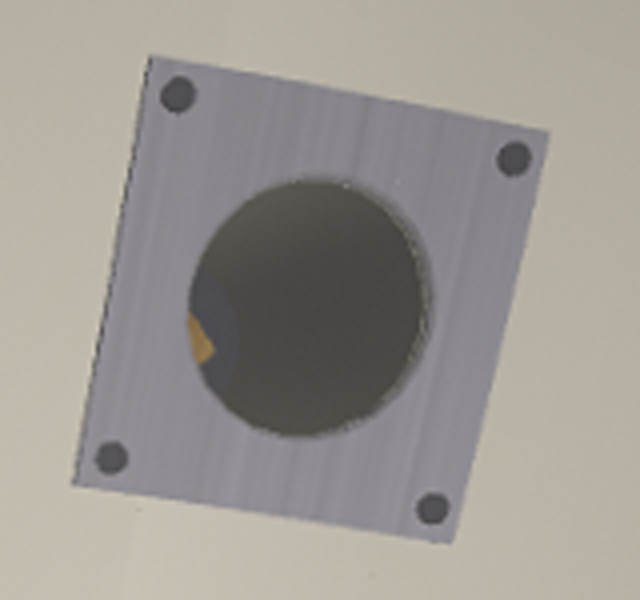

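Call:
apply_moves(slide=[[0.1, 0.35, 0], [0.1, 0.35, 0], [0.05, 0.32, 0], [0, 0, 0], [0, 0, 0], [0, 0, 0]], turn=[[0, 0, 0], [0, 0, 0], [0, 0, 0], [0, 0, 0], [0, 0, 0], [0, 0, 0]], jaw=[0, 0, 0, 0, 0, 0])

```text
time_s: 0.75
tcp_pos: [0.5736, -0.0249, 0.2406]
eef_rot: [-180.0, 0.0, -90.0]
contact_force: [0.1, -0.4, 0.1]
gripper_width: 0.0873
```

Run:
```python
from h import *
w=cap('wrist','wrist1'); s=r.get_state(); print(s['tcp_pos'],s['joints'],s['eef_rot'])
u,v=proj(w,[[.573,-.105,.122]])[0].astype(int); print(u,v)
x0=max(0,u-60);y0=max(0,v-55)
cv2.imwrite('pics/crop2.png',cv2.resize(w['pixels'][y0:y0+110,x0:x0+120],(0,0),fx=5,fy=5,interpolation=2)); print(x0,y0)
```

```text
[ 0.57367153 -0.02482036  0.24034481] [ 1.70379429e+01  1.11228788e+01 -1.23587707e+01  3.36423379e-03
 -6.65259879e+01 -1.70369882e+01] [ 1.79993602e+02 -5.18788330e-03 -8.99977048e+01]
281 110
221 55
```

View pics/crop2.png

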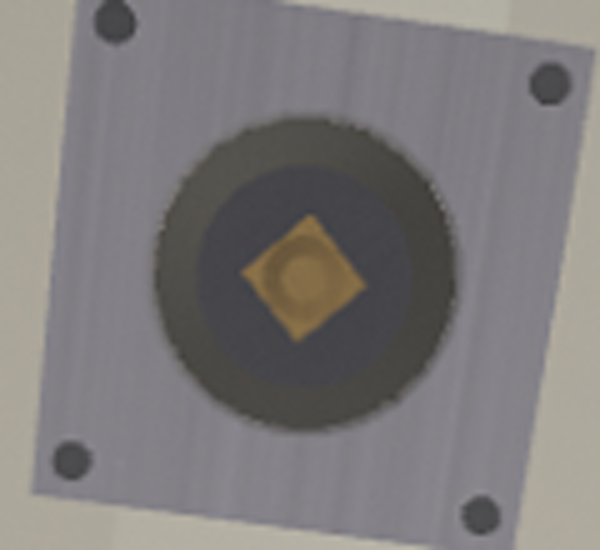

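The picture shows the whole stem. In the crop its corners are at about (310,213), (366,285), (297,342) and (241,271), and the bore is centred near (307,273).

Run:
```python
from h import *
w=load('wrist1')
f=lambda p:(np.array(p,float)+.5)/5-.5+[221,55]
q=world(w,f([(310,213),(366,285),(297,342),(241,271)]),z=.029); print(q.round(4),q.mean(0))
for i in range(4):
    d=q[(i+1)%4]-q[i]; print(np.hypot(*d[:2]),np.degrees(np.arctan2(d[1],d[0]))%90)
a=np.linspace(0,2*np.pi,40)
g=cv2.cvtColor(w['pixels'],6)
# bore rim: threshold
m=(g[55:165,221:341]<105).astype(np.uint8); n,l,st,ce=cv2.connectedComponentsWithStats(m)
b=l[54,75] if l[54,75] else l[54,90]; mm=(l==b).astype(np.uint8)
cs=max(cv2.findContours(mm,0,1)[0],key=cv2.contourArea)[:,0]+[221,55]
P=world(w,cs,z=.122); A=np.c_[2*P[:,:2],np.ones(len(P))]; s=np.linalg.lstsq(A,(P[:,:2]**2).sum(1),rcond=None)[0]
print('mouth',s[:2],np.sqrt(s[2]+s[0]**2+s[1]**2))
```

```text
[[ 0.5718 -0.1183  0.029 ]
 [ 0.5604 -0.1043  0.029 ]
 [ 0.5745 -0.093   0.029 ]
 [ 0.5858 -0.1071  0.029 ]] [ 0.57316019 -0.1056595   0.029     ]
0.018106085320504565 39.00570090485266
0.018046203644975698 38.87446337265801
0.01809827404225581 38.822885813355704
0.017988440849769347 38.899215493969365
mouth [ 0.5728708  -0.10547921] 0.022648050718464548
```

Call:
apply_moves(slide=[[-0.385, 0.28, 0], [-0.385, 0.28, 0], [-0.385, 0.28, 0], [-0.385, 0.28, 0], [-0.385, 0.28, 0], [0, 0, 0], [0, 0, 0], [0, 0, 0]], turn=[[0, 0, 0], [0, 0, 0], [0, 0, 0], [0, 0, 0], [0, 0, 0], [0, 0, 0], [0, 0, 0], [0, 0, 0]], jaw=[0, 0, 0, 0, 0, 0, 0, 0])

```text
time_s: 1.6
tcp_pos: [0.4335, 0.1675, 0.2403]
eef_rot: [180.0, -0.0, -90.0]
contact_force: [-0.2, -0.7, -0.5]
gripper_width: 0.0879
```

Run:
```python
from h import *
w=cap('wrist','wrist2'); s=r.get_state(); print(s['tcp_pos'],s['joints'],s['eef_rot'])
P=cloud(w); m=(w['depth']>0)&(P[...,2]>.165)&(P[...,2]<.185)
n,l,st,ce=cv2.connectedComponentsWithStats(m.astype(np.uint8))
for i in range(1,n):
    if st[i,4]>30:
        q=P[l==i]; ev=np.linalg.svd(q[:,:2]-q[:,:2].mean(0),full_matrices=False)[2][0]
        print(st[i],q.mean(0).round(4),np.ptp(q,axis=0).round(3),np.degrees(np.arctan2(ev[1],ev[0])).round(1))
```

```text
[0.43361067 0.16701046 0.24027929] [ 4.54482458e+01  3.23351272e-01 -2.46986149e+01  5.49108234e-03
 -6.50215661e+01 -4.55139666e+01] [ 1.79973045e+02 -3.45435454e-02 -9.00633919e+01]
[ 216  214  131   57 3076] [0.4334 0.1719 0.1744] [0.088 0.038 0.013] 163.2
```

View pics/wrist2.png

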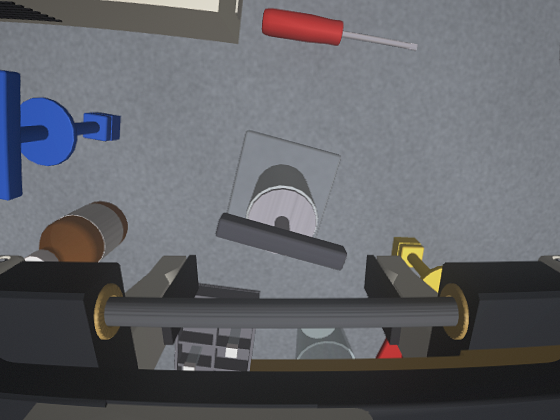

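Run:
```python
from h import *
w=load('wrist2'); P=cloud(w)
m=(P[...,2]>.16)&(w['depth']>0); m[:200]=0;m[275:]=0;m[:,:205]=0;m[:,355:]=0
print(np.histogram(P[m][:,2],bins=np.arange(.16,.19,.002)))
m=m&(P[...,2]>.1745)
q=world(w,np.argwhere(m)[:,::-1],z=.176)[:,:2].astype(np.float32)
print(len(q),cv2.minAreaRect(q*1000))
cv2.imwrite('pics/crop3.png',cv2.resize(w['pixels'][195:285,205:360],(0,0),fx=5,fy=5,interpolation=2))
```

```text
(array([  39,  112,  102,  130,  122,  130,  192, 1942,  510,    0,    0,
          0,    0,    0]), array([0.16 , 0.162, 0.164, 0.166, 0.168, 0.17 , 0.172, 0.174, 0.176,
       0.178, 0.18 , 0.182, 0.184, 0.186, 0.188]))
2264 ((432.9461975097656, 172.89358520507812), (13.93841552734375, 88.52410888671875), 73.22700500488281)
```

View pics/crop3.png

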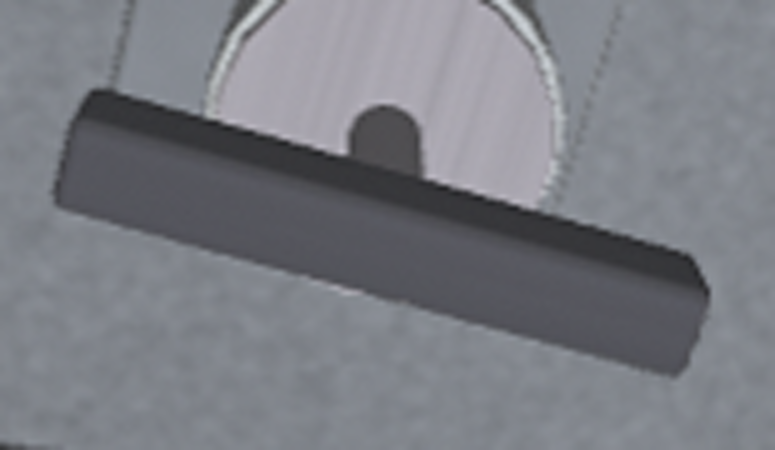

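Call:
apply_moves(slide=[[-0.054, 0.005, 0], [0, 0, 0], [0, 0, 0], [0, 0, 0], [0, 0, 0], [0, 0, 0], [0, 0, 0], [0, 0, 0]], turn=[[0, 0, -0.0946], [0, 0, -0.0946], [0, 0, -0.0946], [0, 0, -0.0946], [0, 0, -0.0946], [0, 0, -0.0946], [0, 0, -0.0946], [0, 0, -0.0946]], jaw=[0, 0, 0, 0, 0, 0, 0, 0])

```text
time_s: 2.45
tcp_pos: [0.4333, 0.1716, 0.2402]
eef_rot: [180.0, 0.0, -24.8]
contact_force: [-0.6, -0.3, -0.6]
gripper_width: 0.0874
```

Call:
apply_moves(slide=[[0, 0, 0], [0, 0, 0], [0, 0, 0], [0, 0, 0]], turn=[[0, 0, -0.0946], [0, 0, 0], [0, 0, 0], [0, 0, 0]], jaw=[0, 0, 0, 0])

```text
time_s: 2.85
tcp_pos: [0.4328, 0.1724, 0.2404]
eef_rot: [180.0, 0.0, -17.1]
contact_force: [-0.9, 0.5, -0.6]
gripper_width: 0.0873
```

Run:
```python
from h import *
w=cap('wrist','wrist3'); s=r.get_state(); print(s['tcp_pos'],s['joints'],s['eef_rot'])
P=cloud(w); 
m=(P[...,2]>.1745)&(P[...,2]<.18)&(w['depth']>0)&(np.hypot(P[...,0]-.433,P[...,1]-.172)<.06)
q=world(w,np.argwhere(m)[:,::-1],z=.176)[:,:2].astype(np.float32)
print(len(q),cv2.minAreaRect(q*1000))
```

```text
[0.43271763 0.17250689 0.24048587] [ 4.60495720e+01  4.19065733e-01 -2.45719166e+01  8.72195236e-04
 -6.50216498e+01  2.69226932e+01] [ 1.79988379e+02  5.01480295e-03 -1.70273669e+01]
2378 ((434.0566711425781, 173.91078186035156), (13.604177474975586, 88.8927993774414), 73.28633880615234)
```

View pics/wrist3.png

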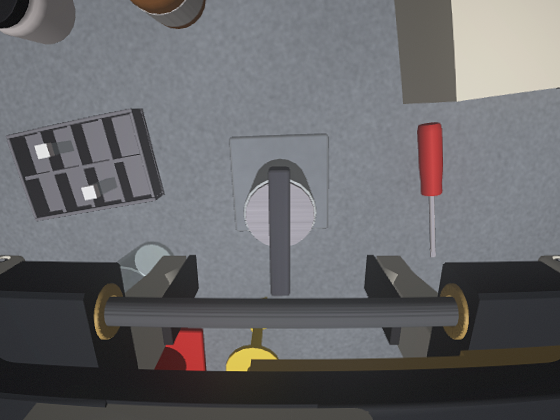

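Call:
apply_moves(slide=[[0, 0, 0.25], [0, 0, 0.25], [0, 0, 0.2], [0, 0, 0.07], [0, 0, 0], [0, 0, 0]], turn=[[0, 0, 0], [0, 0, 0], [0, 0, 0], [0, 0, 0], [0, 0, 0], [0, 0, 0]], jaw=[0, 0, 0, 0, 0, 0])

```text
time_s: 3.5
tcp_pos: [0.433, 0.1732, 0.1644]
eef_rot: [-180.0, -0.0, -16.8]
contact_force: [-0.4, 0.1, 0.5]
gripper_width: 0.0875
```

Call:
apply_moves(slide=[[0, 0, 0], [0, 0, 0], [0, 0, 0], [0, 0, 0], [0, 0, 0], [0, 0, 0], [0, 0, 0], [0, 0, 0]], turn=[[0, 0, 0], [0, 0, 0], [0, 0, 0], [0, 0, 0], [0, 0, 0], [0, 0, 0], [0, 0, 0], [0, 0, 0]], jaw=[1, 1, 1, 1, 1, 1, 1, 1], newtons=45)

```text
time_s: 4.3
tcp_pos: [0.4325, 0.1729, 0.1635]
eef_rot: [180.0, 0.0, -16.8]
contact_force: [0.7, 0.3, -0.5]
gripper_width: 0.0298
```

Call:
apply_moves(slide=[[0, 0, 0], [0, 0, 0], [0, 0, 0], [0, 0, 0], [0, 0, 0], [0, 0, 0], [0, 0, 0]], turn=[[0, 0, 0], [0, 0, 0], [0, 0, 0], [0, 0, 0], [0, 0, 0], [0, 0, 0], [0, 0, 0]], jaw=[1, 1, 1, 1, 1, 1, 1], newtons=45)

```text
time_s: 5.0
tcp_pos: [0.4326, 0.173, 0.1636]
eef_rot: [-180.0, -0.0, -16.8]
contact_force: [0.3, 1.0, -2.5]
gripper_width: 0.0134
```

Call:
apply_moves(slide=[[0, 0, -0.1], [0, 0, -0.2], [0, 0, -0.25], [0, 0, -0.25], [0, 0, -0.25], [0, 0, -0.25], [0, 0, -0.25], [0, 0, 0]], turn=[[0, 0, 0], [0, 0, 0], [0, 0, 0], [0, 0, 0], [0, 0, 0], [0, 0, 0], [0, 0, 0], [0, 0, 0]], jaw=[1, 1, 1, 1, 1, 1, 1, 1])

```text
time_s: 5.8
tcp_pos: [0.4333, 0.1732, 0.3222]
eef_rot: [-179.8, -0.2, -16.8]
contact_force: [-0.8, 0.7, -3.5]
gripper_width: 0.0133
```

Call:
apply_moves(slide=[[0, 0, 0], [0, 0, 0], [0, 0, 0]], turn=[[0, 0, 0], [0, 0, 0], [0, 0, 0]], jaw=[1, 1, 1])

```text
time_s: 6.1
tcp_pos: [0.4319, 0.1724, 0.3173]
eef_rot: [179.9, 0.1, -16.8]
contact_force: [-0.0, -0.3, -3.5]
gripper_width: 0.0139
```

Run:
```python
from h import *
s=r.get_state(); print(s)
a=cap('side','side4');b=cap('wrist','wrist4'); cap('scene','scene4')
cv2.imwrite('pics/mix4.png',np.hstack([cv2.resize(a['pixels'][60:240,160:360],(400,360)),cv2.resize(b['pixels'],(400,300)).copy() if 0 else cv2.resize(b['pixels'],(400,360))]))
```

```text
{'time_s': 6.1, 'joints': array([ 4.61061003e+01, -2.24822330e+00, -1.70545337e+01, -2.29301499e-02,
       -7.53335485e+01,  2.70651031e+01]), 'qd': array([ 0.02361976,  0.01578344,  0.31478498,  0.12518023, -0.04300652,
        0.01294858]), 'joint_torque': array([-9.44812928e-03, -2.88820928e+01,  3.19326031e+01,  7.84600675e+00,
        5.38866478e-02, -1.07861049e-04]), 'tcp_pos': array([0.43187473, 0.17244531, 0.3173488 ]), 'eef_rot': array([ 1.79885543e+02,  8.33776966e-02, -1.68347127e+01]), 'contact_force': array([-0.02738315, -0.33594529, -3.49771501]), 'moment': array([-0.08783132,  0.08485282,  0.03274824]), 'gripper_width': 0.013854196625924247}
```

View pics/mix4.png

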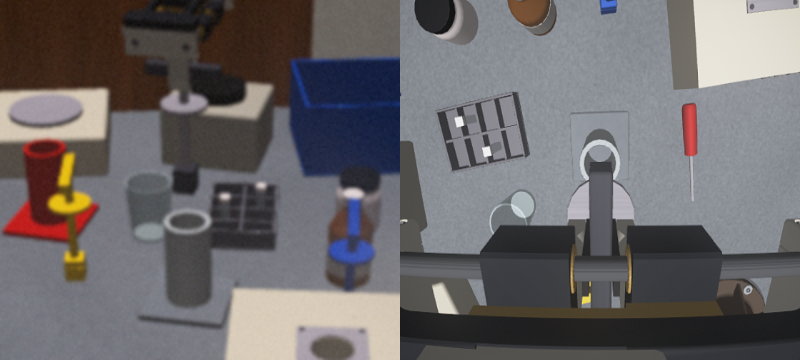

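The side view shows the key clear of the stand and upright, with the empty tube rim at about (255,172). I'll measure the rim and check the key for tilt.

Run:
```python
from h import *
for n in('wrist4','side4','scene4'):
    c=load(n);P=cloud(c)
    m=(c['depth']>0)&(abs(P[...,2]-.122)<.006)&(np.hypot(P[...,0]-.433,P[...,1]-.172)<.04)
    q=P[m][:,:2]
    # fit circle on both edges: robust: mean radius 26.5
    from scipy.optimize import least_squares
    f=least_squares(lambda x:np.hypot(q[:,0]-x[0],q[:,1]-x[1])-.0265,[.433,.172],loss='soft_l1',f_scale=.002); print(n,len(q),f.x, P[m][:,2].mean())
    # key lower parts
    for lo,hi in((.165,.18),(.19,.26)):
        m=(c['depth']>0)&(P[...,2]>lo)&(P[...,2]<hi)&(np.hypot(P[...,0]-.433,P[...,1]-.172)<.03)
        if m.sum()>5: print('  key',lo,m.sum(),np.median(P[m],axis=0).round(4),np.ptp(P[m],axis=0).round(3))
c=load('wrist4'); 
cv2.imwrite('pics/w4.png',cv2.resize(c['pixels'][120:260,350:490],(0,0),fx=4,fy=4) if 0 else cv2.resize(c['pixels'][130:270,350-140:350],(0,0),fx=4,fy=4))
```

```text
wrist4 829 [0.43351256 0.17413831] 0.12113006369235071
  key 0.165 97 [0.4448 0.1696 0.173 ] [0.008 0.025 0.012]
side4 189 [0.43444747 0.16960296] 0.12164397434126237
  key 0.165 54 [0.4334 0.1609 0.175 ] [0.03  0.03  0.011]
  key 0.19 194 [0.4326 0.1662 0.2093] [0.03  0.031 0.07 ]
scene4 130 [0.43004441 0.1695073 ] 0.1212106451845145
  key 0.165 35 [0.4385 0.1616 0.1748] [0.031 0.025 0.013]
  key 0.19 113 [0.4335 0.1643 0.2007] [0.031 0.03  0.061]
```

Run:
```python
from h import *
d=load('side4');s=load('scene4')
a=cv2.resize(d['pixels'][90:240,210:310],(400,600),interpolation=2)
b=cv2.resize(s['pixels'][120:270,250:350],(400,600),interpolation=2)
cv2.imwrite('pics/w4.png',np.hstack([a,b]))
```

```text
(no output)
```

View pics/w4.png

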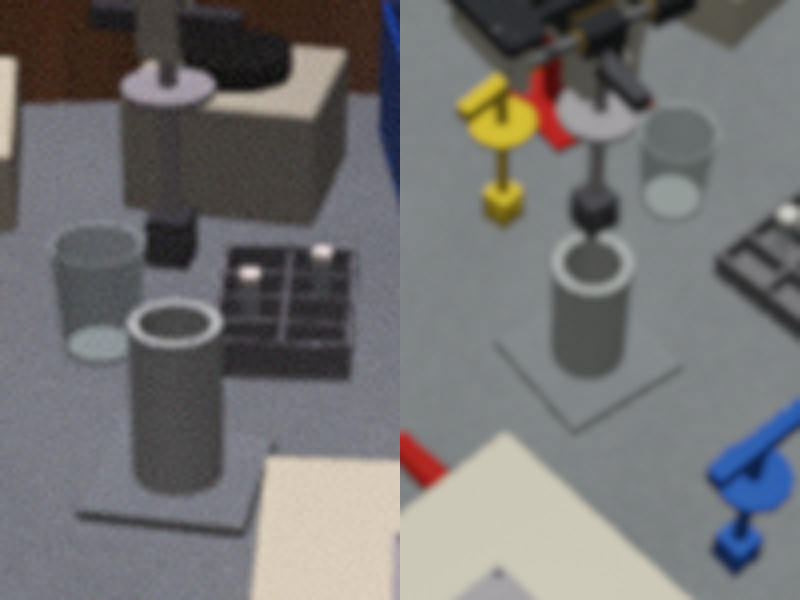

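Call:
apply_moves(slide=[[0, 0, 0], [0, 0, 0], [0, 0, 0], [0, 0, 0], [0, 0, 0], [0, 0, 0]], turn=[[0, 0, 0.08], [0, 0, 0.08], [0, 0, 0.08], [0, 0, 0.08], [0, 0, 0.079], [0, 0, 0]], jaw=[1, 1, 1, 1, 1, 1])

```text
time_s: 6.85
tcp_pos: [0.4324, 0.1728, 0.3182]
eef_rot: [180.0, -0.0, -51.2]
contact_force: [0.4, -0.1, -3.2]
gripper_width: 0.0134
```

Call:
apply_moves(slide=[[0.2, 0.045, 0], [0.4, 0.085, 0], [0.45, 0.1, 0], [0.45, 0.1, 0], [0.45, 0.1, 0], [0.45, 0.1, 0], [0.4, 0.08, 0], [0.2, 0.045, 0]], turn=[[0, 0, 0], [0, 0, 0], [0, 0, 0], [0, 0, 0], [0, 0, 0], [0, 0, 0], [0, 0, 0], [0, 0, 0]], jaw=[1, 1, 1, 1, 1, 1, 1, 1])

```text
time_s: 7.65
tcp_pos: [0.5708, -0.1047, 0.3176]
eef_rot: [179.9, 0.0, -51.0]
contact_force: [0.4, 0.3, -4.0]
gripper_width: 0.0137
```

Call:
apply_moves(slide=[[0, 0, 0], [0, 0, 0], [0, 0, 0], [0, 0, 0]], turn=[[0, 0, 0], [0, 0, 0], [0, 0, 0], [0, 0, 0]], jaw=[1, 1, 1, 1])

```text
time_s: 8.05
tcp_pos: [0.5696, -0.1009, 0.3188]
eef_rot: [-180.0, -0.0, -51.0]
contact_force: [0.1, 0.2, -2.6]
gripper_width: 0.0137
```

Run:
```python
from h import *
s=r.get_state(); print(s['tcp_pos'],s['eef_rot'],s['joints'],s['contact_force'])
a=cap('side','side5');b=cap('wrist','wrist5');c=cap('scene','scene5')
cv2.imwrite('pics/mix5.png',np.hstack([cv2.resize(a['pixels'][100:280,240:410],(400,423)),cv2.resize(b['pixels'],(400,423))]))
print(world(b,[[280,100]],z=.122))
```

```text
[ 0.56957594 -0.10092224  0.31877792] [-1.79980031e+02 -4.43869189e-03 -5.09984420e+01] [ 9.31263131e+00  9.10991776e+00 -4.61226905e+00 -6.21217732e-03
 -7.62582674e+01  2.96904021e+01] [ 0.06050836  0.22041049 -2.57927851]
[[ 0.62736506 -0.17044681  0.122     ]]
```

View pics/mix5.png

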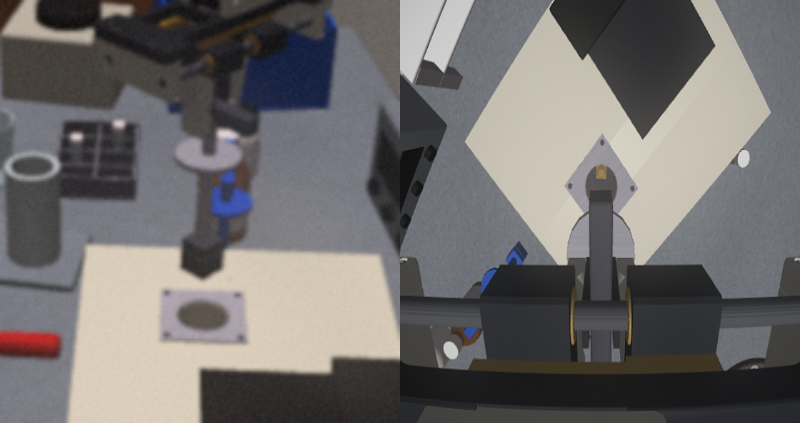

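Call:
apply_moves(slide=[[0.058, 0.003, 0], [0, 0, 0], [0, 0, 0], [0, 0, 0], [0, 0, 0.15], [0, 0, 0.15], [0, 0, 0], [0, 0, 0]], turn=[[0, 0, 0], [0, 0, 0], [0, 0, 0], [0, 0, 0], [0, 0, 0], [0, 0, 0], [0, 0, 0], [0, 0, 0]], jaw=[1, 1, 1, 1, 1, 1, 1, 1])

```text
time_s: 9.0
tcp_pos: [0.5732, -0.1066, 0.2888]
eef_rot: [180.0, -0.0, -51.1]
contact_force: [0.2, -0.5, -3.1]
gripper_width: 0.0133
```

Run:
```python
from h import *
s=r.get_state(); print(s['tcp_pos'],s['eef_rot'],s['contact_force'])
a=cap('side','side6');b=cap('scene','scene6')
cv2.imwrite('pics/mix6.png',np.hstack([cv2.resize(a['pixels'][160:260,280:370],(390,433),interpolation=2),cv2.resize(b['pixels'][215:315,230:320],(390,433),interpolation=2)]))
```

```text
[ 0.57324388 -0.10660446  0.28881257] [ 1.79969660e+02 -6.38643949e-03 -5.11136227e+01] [ 0.19892987 -0.48477023 -3.11311945]
```

View pics/mix6.png

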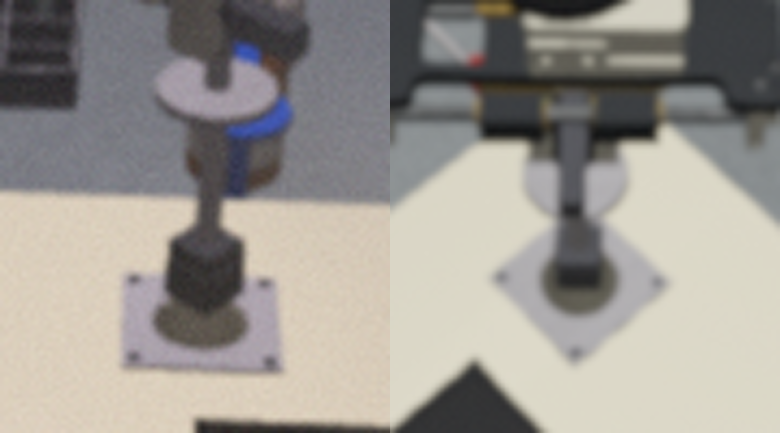

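Call:
apply_moves(slide=[[-0.007, -0.005, 0.07], [0, 0, 0.07], [0, 0, 0.07], [0, 0, 0.07], [0, 0, 0.07], [0, 0, 0], [0, 0, 0]], turn=[[0, 0, 0], [0, 0, 0], [0, 0, 0], [0, 0, 0], [0, 0, 0], [0, 0, 0], [0, 0, 0]], jaw=[1, 1, 1, 1, 1, 1, 1])

```text
time_s: 9.8
tcp_pos: [0.5732, -0.1057, 0.2534]
eef_rot: [180.0, 0.0, -51.1]
contact_force: [-0.1, 0.3, -3.5]
gripper_width: 0.0134
```

Force is unchanged at the key's weight, so it entered cleanly. I'll keep lowering.

Call:
apply_moves(slide=[[0, 0, 0.08], [0, 0, 0.08], [0, 0, 0.08], [0, 0, 0.08], [0, 0, 0.08], [0, 0, 0.08], [0, 0, 0], [0, 0, 0]], turn=[[0, 0, 0], [0, 0, 0], [0, 0, 0], [0, 0, 0], [0, 0, 0], [0, 0, 0], [0, 0, 0], [0, 0, 0]], jaw=[1, 1, 1, 1, 1, 1, 1, 1])

```text
time_s: 10.6
tcp_pos: [0.5732, -0.1057, 0.2054]
eef_rot: [180.0, 0.0, -51.1]
contact_force: [0.8, 0.3, -4.3]
gripper_width: 0.0137
```

Call:
apply_moves(slide=[[0, 0, 0.05], [0, 0, 0.05], [0, 0, 0.04], [0, 0, 0], [0, 0, 0]], turn=[[0, 0, 0], [0, 0, 0], [0, 0, 0], [0, 0, 0], [0, 0, 0]], jaw=[1, 1, 1, 1, 1])

```text
time_s: 11.1
tcp_pos: [0.5732, -0.1057, 0.1915]
eef_rot: [180.0, 0.0, -51.1]
contact_force: [0.4, -0.0, -3.7]
gripper_width: 0.0136
```

Run:
```python
from h import *
s=r.get_state(); print(s['tcp_pos'],s['eef_rot'],s['contact_force'],s['moment'])
```

```text
[ 0.57315086 -0.10565629  0.19148915] [ 1.79985374e+02  2.48890038e-03 -5.11186716e+01] [ 0.40271952 -0.01551952 -3.69716967] [-0.01815857  0.02635388  0.00528387]
```

Call:
apply_moves(slide=[[0, 0, 0.03], [0, 0, 0.03], [0, 0, 0.03], [0, 0, 0.02], [0, 0, 0.02], [0, 0, 0]], turn=[[0, 0, 0], [0, 0, 0], [0, 0, 0], [0, 0, 0], [0, 0, 0], [0, 0, 0]], jaw=[1, 1, 1, 1, 1, 1])

```text
time_s: 11.7
tcp_pos: [0.573, -0.1056, 0.1782]
eef_rot: [180.0, 0.0, -51.1]
contact_force: [0.5, 0.4, -3.4]
gripper_width: 0.0137
```

Call:
apply_moves(slide=[[0, 0, 0.02], [0, 0, 0.02], [0, 0, 0], [0, 0, 0]], turn=[[0, 0, 0], [0, 0, 0], [0, 0, 0], [0, 0, 0]], jaw=[1, 1, 1, 1])

```text
time_s: 12.1
tcp_pos: [0.5731, -0.1056, 0.1745]
eef_rot: [180.0, 0.0, -51.1]
contact_force: [0.3, 0.8, -4.1]
gripper_width: 0.0134
```

Call:
apply_moves(slide=[[0, 0, 0.02], [0, 0, 0.02], [0, 0, 0.02], [0, 0, 0], [0, 0, 0]], turn=[[0, 0, 0], [0, 0, 0], [0, 0, 0], [0, 0, 0], [0, 0, 0]], jaw=[1, 1, 1, 1, 1])

```text
time_s: 12.6
tcp_pos: [0.5731, -0.1056, 0.1685]
eef_rot: [180.0, 0.0, -51.1]
contact_force: [0.2, 0.5, -4.2]
gripper_width: 0.0136
```

Run:
```python
from h import *
s=r.get_state(); print(s['tcp_pos'],s['eef_rot'],s['contact_force'],s['moment'])
```

```text
[ 0.5731304  -0.10561193  0.16849331] [ 1.7999115e+02  3.5052573e-03 -5.1116977e+01] [ 0.2035525   0.50600435 -4.23538797] [-0.03738286  0.03776243 -0.02131682]
```

Call:
apply_moves(slide=[[0, 0, 0.01], [0, 0, 0], [0, 0, 0.01], [0, 0, 0], [0, 0, 0]], turn=[[0, 0, 0], [0, 0, 0], [0, 0, 0], [0, 0, 0], [0, 0, 0]], jaw=[1, 1, 1, 1, 1])

```text
time_s: 13.1
tcp_pos: [0.5731, -0.1056, 0.1666]
eef_rot: [180.0, -0.0, -51.1]
contact_force: [-0.2, -0.7, -3.6]
gripper_width: 0.0136
```

Run:
```python
from h import *
s=r.get_state(); print(s['tcp_pos'],s['contact_force'],s['moment'])
```

```text
[ 0.57314609 -0.10561694  0.1665653 ] [-0.2142621  -0.67688449 -3.61314566] [-0.02702967  0.03255739  0.02507134]
```

Call:
apply_moves(slide=[[0, 0, 0.01], [0, 0, 0], [0, 0, 0]], turn=[[0, 0, 0], [0, 0, 0], [0, 0, 0]], jaw=[1, 1, 1])

```text
time_s: 13.4
tcp_pos: [0.5736, -0.1057, 0.1664]
eef_rot: [-180.0, -0.1, -51.1]
contact_force: [-1.2, 0.6, 4.7]
gripper_width: 0.0134
```

Run:
```python
from h import *
s=r.get_state(); print(s['tcp_pos'],s['contact_force'],s['moment'])
```

```text
[ 0.57364712 -0.10573525  0.1663971 ] [-1.2253564   0.57913397  4.68395508] [ 0.0006424   0.5533163  -0.01822888]
```

Call:
apply_moves(slide=[[0, 0, -0.006], [0, 0, 0], [0, 0, 0], [0, 0, 0]], turn=[[0, 0, 0], [0, 0, 0.03], [0, 0, 0.03], [0, 0, 0]], jaw=[1, 1, 1, 1])

```text
time_s: 13.8
tcp_pos: [0.5734, -0.1057, 0.1664]
eef_rot: [-180.0, -0.0, -56.3]
contact_force: [-1.0, 0.0, 2.3]
gripper_width: 0.014
```

```bash
cat > st.py <<'E'
from h import *
s=r.get_state(); print(s['time_s'],s['tcp_pos'].round(4),s['eef_rot'].round(2),s['contact_force'].round(2),s['moment'].round(3))
E
python3 st.py
```

```text
13.8 [ 0.5734 -0.1057  0.1664] [-1.7998e+02 -3.0000e-02 -5.6300e+01] [-0.98  0.03  2.29] [-0.162  0.255  0.045]
```

Call:
apply_moves(slide=[[0, 0, 0], [0, 0, 0], [0, 0, 0], [0, 0, 0], [0, 0, 0]], turn=[[0, 0, 0.04], [0, 0, 0.04], [0, 0, 0.04], [0, 0, 0.04], [0, 0, 0]], jaw=[1, 1, 1, 1, 1])

```text
time_s: 14.3
tcp_pos: [0.5734, -0.1057, 0.1664]
eef_rot: [-180.0, -0.0, -70.0]
contact_force: [-0.5, 0.0, 3.3]
gripper_width: 0.0136
```

```bash
python3 st.py
```

```text
14.3 [ 0.5734 -0.1057  0.1664] [-1.7997e+02 -2.0000e-02 -6.9990e+01] [-0.47  0.03  3.3 ] [-0.128  0.324  0.029]
```

Call:
apply_moves(slide=[[0, 0, 0], [0, 0, 0], [0, 0, 0], [0, 0, 0], [0, 0, 0], [0, 0, 0], [0, 0, 0], [0, 0, 0]], turn=[[0, 0, 0.06], [0, 0, 0.06], [0, 0, 0.06], [0, 0, 0.06], [0, 0, 0.06], [0, 0, 0.06], [0, 0, 0.06], [0, 0, 0]], jaw=[1, 1, 1, 1, 1, 1, 1, 1])

```text
time_s: 15.1
tcp_pos: [0.5734, -0.1056, 0.1664]
eef_rot: [-180.0, 0.0, -106.1]
contact_force: [-0.5, -0.3, 3.9]
gripper_width: 0.014
```

```bash
python3 st.py
```

```text
15.1 [ 0.5734 -0.1056  0.1664] [-1.7996e+02  1.0000e-02 -1.0605e+02] [-0.46 -0.31  3.93] [-0.018  0.153  0.031]
```

Call:
apply_moves(slide=[[0, 0, 0], [0, 0, 0], [0, 0, 0], [0, 0, 0]], turn=[[0, 0, 0.04], [0, 0, 0.04], [0, 0, 0.03], [0, 0, 0]], jaw=[1, 1, 1, 1])

```text
time_s: 15.5
tcp_pos: [0.5734, -0.1056, 0.1664]
eef_rot: [-180.0, 0.0, -115.4]
contact_force: [-0.1, -0.2, 4.3]
gripper_width: 0.0134
```

```bash
python3 st.py
```

```text
15.5 [ 0.5734 -0.1056  0.1664] [-1.7997e+02  1.0000e-02 -1.1538e+02] [-0.15 -0.24  4.34] [-0.07   0.034  0.073]
```

Call:
apply_moves(slide=[[0, 0, 0], [0, 0, 0], [0, 0, 0]], turn=[[0, 0, 0.02], [0, 0, 0], [0, 0, 0]], jaw=[1, 1, 1])

```text
time_s: 15.8
tcp_pos: [0.5734, -0.1056, 0.1664]
eef_rot: [-180.0, 0.0, -117.2]
contact_force: [0.2, -0.1, 6.0]
gripper_width: 0.0134
```

```bash
python3 st.py
```

```text
15.8 [ 0.5734 -0.1056  0.1664] [-1.7997e+02  1.0000e-02 -1.1721e+02] [ 0.16 -0.13  5.97] [0.012 0.043 0.11 ]
```

Call:
apply_moves(slide=[[0, 0, 0], [0, 0, 0], [0, 0, 0]], turn=[[0, 0, 0.015], [0, 0, 0], [0, 0, 0]], jaw=[1, 1, 1])

```text
time_s: 16.1
tcp_pos: [0.5733, -0.1056, 0.1664]
eef_rot: [-180.0, 0.0, -118.5]
contact_force: [-0.3, -0.7, 6.0]
gripper_width: 0.0137
```

```bash
python3 st.py
```

```text
16.1 [ 0.5733 -0.1056  0.1664] [-1.7998e+02  1.0000e-02 -1.1852e+02] [-0.28 -0.72  6.03] [0.014 0.002 0.092]
```

Call:
apply_moves(slide=[[0, 0, -0.003], [0, 0, 0], [0, 0, 0]], turn=[[0, 0, 0.015], [0, 0, 0], [0, 0, 0]], jaw=[1, 1, 1])

```text
time_s: 16.4
tcp_pos: [0.5732, -0.1056, 0.1664]
eef_rot: [-180.0, 0.0, -119.8]
contact_force: [0.9, 0.0, 4.0]
gripper_width: 0.0138
```

```bash
python3 st.py
```

```text
16.4 [ 0.5732 -0.1056  0.1664] [-180.      0.   -119.85] [0.89 0.01 4.03] [-0.062 -0.13   0.055]
```

Call:
apply_moves(slide=[[0, 0, 0], [0, 0, 0], [0, 0, 0]], turn=[[0, 0, 0.01], [0, 0, 0], [0, 0, 0]], jaw=[1, 1, 1])

```text
time_s: 16.7
tcp_pos: [0.5732, -0.1056, 0.1664]
eef_rot: [180.0, 0.0, -120.7]
contact_force: [1.3, -0.4, 3.0]
gripper_width: 0.0138
```

```bash
python3 st.py
```

```text
16.7 [ 0.5732 -0.1056  0.1664] [ 180.      0.   -120.73] [ 1.31 -0.41  3.  ] [-0.098 -0.254  0.131]
```

Call:
apply_moves(slide=[[0, 0, 0], [0, 0, 0], [0, 0, 0]], turn=[[0, 0, 0.01], [0, 0, 0], [0, 0, 0]], jaw=[1, 1, 1])

```text
time_s: 17.0
tcp_pos: [0.5732, -0.1056, 0.1664]
eef_rot: [180.0, -0.0, -121.6]
contact_force: [1.1, -0.4, 2.1]
gripper_width: 0.0134
```

```bash
python3 st.py
```

```text
17.0 [ 0.5732 -0.1056  0.1664] [ 180.     -0.   -121.59] [ 1.09 -0.36  2.1 ] [-0.066 -0.28   0.074]
```

Call:
apply_moves(slide=[[0, 0, 0], [0, 0, 0], [0, 0, 0]], turn=[[0, 0, 0.01], [0, 0, 0], [0, 0, 0]], jaw=[1, 1, 1])

```text
time_s: 17.3
tcp_pos: [0.5731, -0.1056, 0.1664]
eef_rot: [180.0, -0.0, -122.5]
contact_force: [-0.1, -0.1, 2.4]
gripper_width: 0.0136
```

```bash
python3 st.py
```

```text
17.3 [ 0.5731 -0.1056  0.1664] [ 180.     -0.   -122.46] [-0.12 -0.1   2.37] [-0.117 -0.305  0.119]
```

Call:
apply_moves(slide=[[0, 0, 0], [0, 0, 0], [0, 0, 0]], turn=[[0, 0, 0.01], [0, 0, 0], [0, 0, 0]], jaw=[1, 1, 1])

```text
time_s: 17.6
tcp_pos: [0.5731, -0.1056, 0.1664]
eef_rot: [180.0, -0.0, -123.3]
contact_force: [1.1, -1.1, 2.7]
gripper_width: 0.0136
```

```bash
python3 st.py
```

```text
17.6 [ 0.5731 -0.1056  0.1664] [ 180.     -0.   -123.32] [ 1.07 -1.14  2.71] [-0.092 -0.269  0.111]
```

Call:
apply_moves(slide=[[0, 0, 0], [0, 0, 0], [0, 0, 0]], turn=[[0, 0, 0.008], [0, 0, 0], [0, 0, 0]], jaw=[1, 1, 1])

```text
time_s: 17.9
tcp_pos: [0.5731, -0.1056, 0.1665]
eef_rot: [180.0, -0.0, -124.0]
contact_force: [0.4, -0.0, 2.0]
gripper_width: 0.0139
```

```bash
python3 st.py
```

```text
17.9 [ 0.5731 -0.1056  0.1665] [ 180.   -0. -124.] [ 0.39 -0.01  2.04] [-0.138 -0.281  0.1  ]
```

Call:
apply_moves(slide=[[0, 0, 0], [0, 0, 0], [0, 0, 0]], turn=[[0, 0, 0.008], [0, 0, 0], [0, 0, 0]], jaw=[1, 1, 1])

```text
time_s: 18.2
tcp_pos: [0.5731, -0.1056, 0.1664]
eef_rot: [180.0, -0.0, -124.7]
contact_force: [0.3, -0.2, 1.7]
gripper_width: 0.0134
```

```bash
python3 st.py
```

```text
18.2 [ 0.5731 -0.1056  0.1664] [ 180.     -0.   -124.69] [ 0.33 -0.16  1.68] [-0.073 -0.35   0.091]
```

Call:
apply_moves(slide=[[0, 0, 0], [0, 0, 0], [0, 0, 0]], turn=[[0, 0, 0.008], [0, 0, 0], [0, 0, 0]], jaw=[1, 1, 1])

```text
time_s: 18.5
tcp_pos: [0.5731, -0.1056, 0.1664]
eef_rot: [180.0, -0.0, -125.4]
contact_force: [1.1, -0.0, 2.0]
gripper_width: 0.0134
```

```bash
python3 st.py
python3 - <<'E'
from h import *
b=cap('wrist','wrist7');P=cloud(b)
m=(P[...,2]>.172)&(P[...,2]<.184)&(b['depth']>0)&(np.hypot(P[...,0]-.573,P[...,1]+.106)<.06)
q=P[m]; ev=np.linalg.svd(q[:,:2]-q[:,:2].mean(0),full_matrices=False)[2][0]
print(len(q),np.degrees(np.arctan2(ev[1],ev[0]))%180-180)
cv2.imwrite('pics/w7.png',b['pixels'])
E
```

```text
18.5 [ 0.5731 -0.1056  0.1664] [ 180.     -0.   -125.38] [ 1.13 -0.04  2.02] [-0.063 -0.358  0.108]
4599 -125.00260208602417
```

View pics/w7.png

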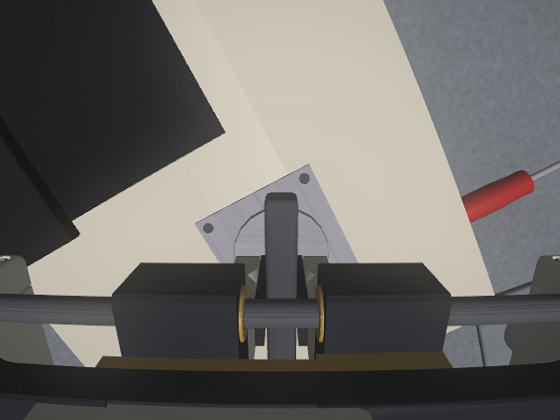

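Call:
apply_moves(slide=[[0, 0, 0], [0, 0, 0], [0, 0, 0]], turn=[[0, 0, 0.008], [0, 0, 0], [0, 0, 0]], jaw=[1, 1, 1])

```text
time_s: 18.85
tcp_pos: [0.5731, -0.1056, 0.1664]
eef_rot: [180.0, -0.0, -126.1]
contact_force: [0.4, 0.5, 1.5]
gripper_width: 0.0136
```

```bash
python3 st.py
```

```text
18.85 [ 0.5731 -0.1056  0.1664] [ 180.     -0.   -126.06] [0.38 0.53 1.52] [-0.069 -0.328  0.107]
```

Call:
apply_moves(slide=[[0, 0, 0], [0, 0, 0], [0, 0, 0]], turn=[[0, 0, 0.006], [0, 0, 0], [0, 0, 0]], jaw=[1, 1, 1])

```text
time_s: 19.15
tcp_pos: [0.5731, -0.1056, 0.1664]
eef_rot: [180.0, -0.0, -126.6]
contact_force: [-0.1, -0.1, 1.7]
gripper_width: 0.0141
```

```bash
python3 st.py
```

```text
19.15 [ 0.5731 -0.1056  0.1664] [ 180.     -0.   -126.58] [-0.12 -0.13  1.68] [-0.086 -0.311  0.162]
```

Call:
apply_moves(slide=[[0, 0, 0], [0, 0, 0], [0, 0, 0]], turn=[[0, 0, 0.004], [0, 0, 0], [0, 0, 0]], jaw=[1, 1, 1])

```text
time_s: 19.45
tcp_pos: [0.5732, -0.1056, 0.1664]
eef_rot: [180.0, -0.0, -126.9]
contact_force: [1.3, -0.3, 1.9]
gripper_width: 0.0135
```

```bash
python3 st.py
```

```text
19.45 [ 0.5732 -0.1056  0.1664] [ 180.     -0.   -126.92] [ 1.26 -0.32  1.95] [-0.051 -0.294  0.212]
```

Call:
apply_moves(slide=[[0, 0, 0], [0, 0, 0]], turn=[[0, 0, 0.004], [0, 0, 0]], jaw=[1, 1])

```text
time_s: 19.65
tcp_pos: [0.5731, -0.1056, 0.1665]
eef_rot: [180.0, -0.0, -127.3]
contact_force: [0.3, -0.6, 1.4]
gripper_width: 0.0137
```

```bash
python3 st.py
```

```text
19.65 [ 0.5731 -0.1056  0.1665] [ 180.     -0.   -127.27] [ 0.31 -0.59  1.36] [-0.008 -0.261  0.307]
```

The torque rose steadily to 0.31 N·m, so the stem is at its stop. I'll back off to the middle of the play and draw the key straight up.

Call:
apply_moves(slide=[[0, 0, 0], [0, 0, 0], [0, 0, -0.02], [0, 0, -0.02], [0, 0, -0.04], [0, 0, 0]], turn=[[0, 0, -0.03], [0, 0, -0.025], [0, 0, 0], [0, 0, 0], [0, 0, 0], [0, 0, 0]], jaw=[1, 1, 1, 1, 1, 1])

```text
time_s: 20.25
tcp_pos: [0.5731, -0.1056, 0.1747]
eef_rot: [180.0, -0.0, -122.6]
contact_force: [1.3, 0.1, -2.8]
gripper_width: 0.0137
```

```bash
python3 st.py
```

```text
20.25 [ 0.5731 -0.1056  0.1747] [ 179.99   -0.   -122.57] [ 1.32  0.11 -2.83] [ 0.043 -0.049 -0.001]
```

Call:
apply_moves(slide=[[0, 0, -0.1], [0, 0, -0.15], [0, 0, -0.2], [0, 0, -0.25], [0, 0, -0.25], [0, 0, -0.25], [0, 0, -0.25], [0, 0, 0]], turn=[[0, 0, 0], [0, 0, 0], [0, 0, 0], [0, 0, 0], [0, 0, 0], [0, 0, 0], [0, 0, 0], [0, 0, 0]], jaw=[1, 1, 1, 1, 1, 1, 1, 1])

```text
time_s: 21.05
tcp_pos: [0.5745, -0.1059, 0.3241]
eef_rot: [-179.7, 0.2, -122.5]
contact_force: [0.6, -0.6, -3.3]
gripper_width: 0.0136
```

Call:
apply_moves(slide=[[0, 0, 0], [0, 0, 0]], turn=[[0, 0, 0], [0, 0, 0]], jaw=[1, 1])

```text
time_s: 21.25
tcp_pos: [0.5723, -0.1055, 0.3181]
eef_rot: [179.9, -0.1, -122.6]
contact_force: [0.3, 0.0, -4.4]
gripper_width: 0.0138
```

```bash
python3 st.py
python3 - <<'E'
from h import *
a=cap('side','side8');b=cap('wrist','wrist8')
cv2.imwrite('pics/mix8.png',np.hstack([cv2.resize(a['pixels'][100:280,240:410],(400,423)),cv2.resize(b['pixels'][100:260,200:360],(390,423),interpolation=2)]))
E
```

```text
21.25 [ 0.5723 -0.1055  0.3181] [ 1.7988e+02 -5.0000e-02 -1.2255e+02] [ 0.31  0.01 -4.41] [ 0.051 -0.036  0.015]
```

View pics/mix8.png

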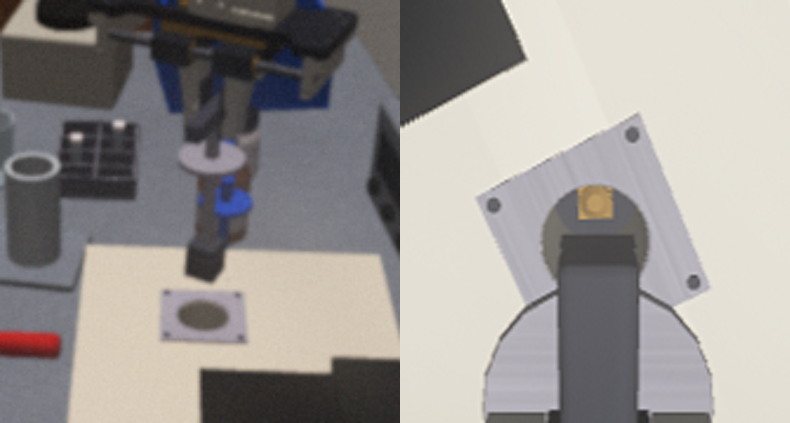

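Run:
```python
from h import *
b=load('wrist8'); hsv=cv2.cvtColor(b['pixels'],cv2.COLOR_BGR2HSV)
m=((hsv[...,1]>80)&(hsv[...,0]>8)&(hsv[...,0]<30)).astype(np.uint8); m[:160]=0;m[200:]=0;m[:,:255]=0;m[:,300:]=0
p=np.argwhere(m)[:,::-1]; print(len(p),p.min(0),p.max(0))
q=world(b,p,z=.029)[:,:2].astype(np.float32)*1000; print(cv2.minAreaRect(q),cv2.fitEllipse(q) if 0 else '')
cv2.imwrite('pics/w8.png',cv2.resize(b['pixels'][160:200,255:305],(0,0),fx=12,fy=12,interpolation=2))
```

```text
169 [273 170] [286 182]
((573.676513671875, -105.1506118774414), (15.815524101257324, 16.9985408782959), 57.366615295410156)
```

View pics/w8.png

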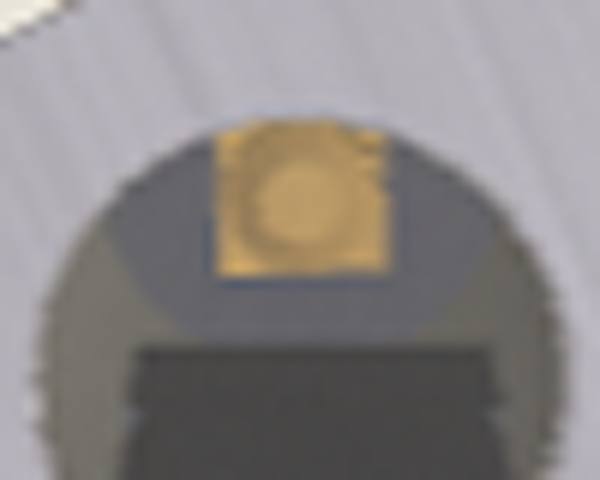

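Call:
apply_moves(slide=[[0, 0, 0], [0, 0, 0], [0, 0, 0], [0, 0, 0], [0, 0, 0], [0, 0, 0], [0, 0, 0]], turn=[[0, 0, -0.0947], [0, 0, -0.0947], [0, 0, -0.0947], [0, 0, -0.0947], [0, 0, -0.0947], [0, 0, -0.0947], [0, 0, -0.0947]], jaw=[1, 1, 1, 1, 1, 1, 1])

```text
time_s: 22.05
tcp_pos: [0.5728, -0.1056, 0.3184]
eef_rot: [179.9, 0.0, -65.2]
contact_force: [0.1, 0.3, -3.6]
gripper_width: 0.0139
```

Call:
apply_moves(slide=[[0, 0, 0], [0, 0, 0], [0, 0, 0], [0, 0, 0], [0, 0, 0], [0, 0, 0], [0, 0, 0], [0, 0, 0]], turn=[[0, 0, -0.0947], [0, 0, -0.0947], [0, 0, -0.0947], [0, 0, -0.0947], [0, 0, -0.0947], [0, 0, -0.0947], [0, 0, 0], [0, 0, 0]], jaw=[1, 1, 1, 1, 1, 1, 1, 1])

```text
time_s: 22.85
tcp_pos: [0.573, -0.1056, 0.3188]
eef_rot: [180.0, 0.1, -17.0]
contact_force: [1.0, 0.5, -3.6]
gripper_width: 0.0137
```

```bash
python3 st.py
cat > go.py <<'E'
import sys
from h import *
s=r.get_state(); p=np.radians(s['eef_rot'][2]); d=np.array([float(sys.argv[1]),float(sys.argv[2])])-s['tcp_pos'][:2]
print('shares dx dy',(10*d@[np.cos(p),np.sin(p)]).round(3),(10*d@[np.sin(p),-np.cos(p)]).round(3))
E
python3 go.py .4327 .173
```

```text
22.85 [ 0.573  -0.1056  0.3188] [ 1.7997e+02  6.0000e-02 -1.6980e+01] [ 1.02  0.53 -3.64] [-0.081  0.061  0.018]
shares dx dy -2.155 -2.255
```

Call:
apply_moves(slide=[[-0.15, -0.157, 0], [-0.25, -0.262, 0], [-0.3, -0.314, 0], [-0.3, -0.314, 0], [-0.3, -0.314, 0], [-0.3, -0.314, 0], [-0.3, -0.314, 0], [-0.255, -0.266, 0]], turn=[[0, 0, 0], [0, 0, 0], [0, 0, 0], [0, 0, 0], [0, 0, 0], [0, 0, 0], [0, 0, 0], [0, 0, 0]], jaw=[1, 1, 1, 1, 1, 1, 1, 1])

```text
time_s: 23.65
tcp_pos: [0.4305, 0.1739, 0.3196]
eef_rot: [-180.0, -0.0, -16.9]
contact_force: [1.0, 0.6, -3.4]
gripper_width: 0.0139
```

Call:
apply_moves(slide=[[0, 0, 0], [0, 0, 0], [0, 0, 0], [0, 0, 0], [0, 0, 0]], turn=[[0, 0, 0], [0, 0, 0], [0, 0, 0], [0, 0, 0], [0, 0, 0]], jaw=[1, 1, 1, 1, 1])

```text
time_s: 24.15
tcp_pos: [0.4321, 0.1715, 0.3194]
eef_rot: [180.0, 0.0, -16.9]
contact_force: [0.1, 0.0, -4.5]
gripper_width: 0.0139
```

```bash
python3 st.py; python3 go.py .4327 .173
```

```text
24.15 [0.4321 0.1715 0.3194] [179.98   0.   -16.86] [ 0.1   0.05 -4.48] [-0.076  0.024  0.062]
shares dx dy 0.002 -0.016
```

Call:
apply_moves(slide=[[0.002, -0.015, 0], [0, 0, 0.1], [0, 0, 0.1], [0, 0, 0.1], [0, 0, 0], [0, 0, 0]], turn=[[0, 0, 0], [0, 0, 0], [0, 0, 0], [0, 0, 0], [0, 0, 0], [0, 0, 0]], jaw=[1, 1, 1, 1, 1, 1])

```text
time_s: 24.75
tcp_pos: [0.4323, 0.1737, 0.2891]
eef_rot: [179.9, 0.0, -16.7]
contact_force: [-0.4, 0.2, -2.6]
gripper_width: 0.0134
```

```bash
python3 st.py
python3 - <<'E'
from h import *
a=cap('side','side9');b=cap('scene','scene9')
cv2.imwrite('pics/mix9.png',np.hstack([cv2.resize(a['pixels'][110:230,210:310],(390,468),interpolation=2),cv2.resize(b['pixels'][130:250,250:350],(390,468),interpolation=2)]))
E
```

```text
24.75 [0.4323 0.1737 0.2891] [ 1.7995e+02  1.0000e-02 -1.6730e+01] [-0.42  0.17 -2.65] [-0.104  0.005  0.041]
```

View pics/mix9.png

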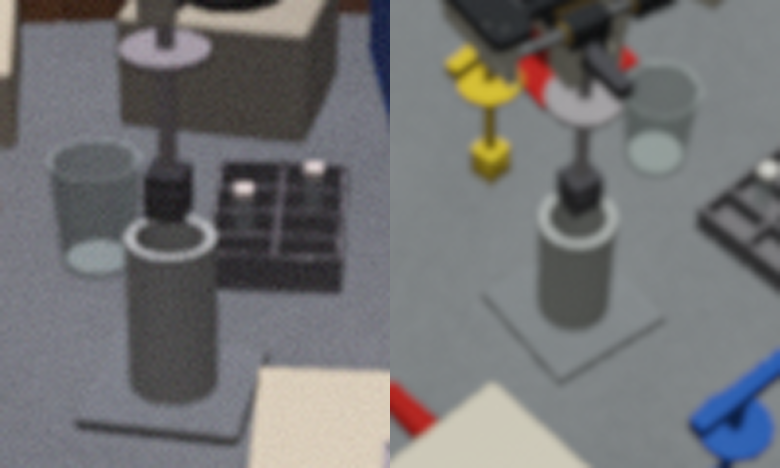

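The key is over the tube and in line with it in both views. Lowering.

Call:
apply_moves(slide=[[0.003, 0.005, 0.08], [0, 0, 0.08], [0, 0, 0.08], [0, 0, 0.08], [0, 0, 0], [0, 0, 0]], turn=[[0, 0, 0], [0, 0, 0], [0, 0, 0], [0, 0, 0], [0, 0, 0], [0, 0, 0]], jaw=[1, 1, 1, 1, 1, 1])

```text
time_s: 25.45
tcp_pos: [0.4325, 0.1731, 0.2573]
eef_rot: [180.0, 0.0, -16.7]
contact_force: [-0.2, -0.3, -3.4]
gripper_width: 0.0137
```

Call:
apply_moves(slide=[[0, 0, 0.1], [0, 0, 0.1], [0, 0, 0.1], [0, 0, 0.1], [0, 0, 0.1], [0, 0, 0.1], [0, 0, 0], [0, 0, 0]], turn=[[0, 0, 0], [0, 0, 0], [0, 0, 0], [0, 0, 0], [0, 0, 0], [0, 0, 0], [0, 0, 0], [0, 0, 0]], jaw=[1, 1, 1, 1, 1, 1, 1, 1])

```text
time_s: 26.25
tcp_pos: [0.4326, 0.1732, 0.1974]
eef_rot: [180.0, 0.0, -16.7]
contact_force: [0.5, -0.2, -3.4]
gripper_width: 0.0135
```

Call:
apply_moves(slide=[[0, 0, 0.08], [0, 0, 0.08], [0, 0, 0.06], [0, 0, 0.03], [0, 0, 0], [0, 0, 0]], turn=[[0, 0, 0], [0, 0, 0], [0, 0, 0], [0, 0, 0], [0, 0, 0], [0, 0, 0]], jaw=[1, 1, 1, 1, 1, 1])

```text
time_s: 26.85
tcp_pos: [0.4326, 0.1733, 0.1726]
eef_rot: [-180.0, -0.0, -16.7]
contact_force: [-0.7, 0.4, -3.2]
gripper_width: 0.0133
```

```bash
python3 st.py
```

```text
26.85 [0.4326 0.1733 0.1726] [-1.800e+02 -1.000e-02 -1.673e+01] [-0.67  0.37 -3.25] [-0.03   0.057  0.001]
```

Call:
apply_moves(slide=[[0, 0, 0.04], [0, 0, 0.03], [0, 0, 0.01], [0, 0, 0], [0, 0, 0]], turn=[[0, 0, 0], [0, 0, 0], [0, 0, 0], [0, 0, 0], [0, 0, 0]], jaw=[1, 1, 1, 1, 1])

```text
time_s: 27.35
tcp_pos: [0.4325, 0.1732, 0.1645]
eef_rot: [-180.0, -0.0, -16.7]
contact_force: [0.2, -0.5, -3.2]
gripper_width: 0.0131
```

```bash
python3 st.py
```

```text
27.35 [0.4325 0.1732 0.1645] [-1.800e+02 -1.000e-02 -1.672e+01] [ 0.16 -0.47 -3.24] [-0.121  0.115  0.036]
```

Call:
apply_moves(slide=[[0, 0, 0.008], [0, 0, 0], [0, 0, 0.005], [0, 0, 0], [0, 0, 0]], turn=[[0, 0, 0], [0, 0, 0], [0, 0, 0], [0, 0, 0], [0, 0, 0]], jaw=[1, 1, 1, 1, 1])

```text
time_s: 27.85
tcp_pos: [0.4326, 0.1734, 0.1636]
eef_rot: [-180.0, -0.0, -16.7]
contact_force: [-3.4, 0.9, 3.7]
gripper_width: 0.0137
```

```bash
python3 st.py
```

```text
27.85 [0.4326 0.1734 0.1636] [-1.7996e+02 -2.0000e-02 -1.6720e+01] [-3.44  0.93  3.7 ] [ 0.091  1.12  -0.018]
```

The collar is on the rim, at the same height the key was picked up. Releasing.

Call:
apply_moves(slide=[[0, 0, 0], [0, 0, 0], [0, 0, 0], [0, 0, 0], [0, 0, 0], [0, 0, 0], [0, 0, 0], [0, 0, 0]], turn=[[0, 0, 0], [0, 0, 0], [0, 0, 0], [0, 0, 0], [0, 0, 0], [0, 0, 0], [0, 0, 0], [0, 0, 0]], jaw=[0.8, 0.75, 0.7, 0.6, 0.5, 0.5, 0.5, 0.5])

```text
time_s: 28.65
tcp_pos: [0.4325, 0.1732, 0.1632]
eef_rot: [180.0, 0.0, -16.7]
contact_force: [0.6, 0.1, 0.3]
gripper_width: 0.0435
```

```bash
python3 st.py
```

```text
28.65 [0.4325 0.1732 0.1632] [180.     0.   -16.73] [0.61 0.13 0.29] [-0.065  0.044  0.025]
```

Call:
apply_moves(slide=[[0, 0, -0.05], [0, 0, -0.1], [0, 0, -0.2], [0, 0, -0.25], [0, 0, -0.25], [0, 0, -0.25], [0, 0, 0], [0, 0, 0]], turn=[[0, 0, 0], [0, 0, 0], [0, 0, 0], [0, 0, 0], [0, 0, 0], [0, 0, 0], [0, 0, 0], [0, 0, 0]], jaw=[0.5, 0.5, 0.5, 0.5, 0.5, 0.5, 0.5, 0.5])

```text
time_s: 29.45
tcp_pos: [0.4326, 0.1734, 0.2742]
eef_rot: [-179.9, -0.1, -16.7]
contact_force: [-0.4, -0.7, -0.4]
gripper_width: 0.0437
```

```bash
python3 st.py
python3 - <<'E'
from h import *
a=cap('side','side10');b=cap('scene','scene10'); w=cap('wrist','wrist10')
cv2.imwrite('pics/mix10.png',np.hstack([cv2.resize(a['pixels'][110:230,210:310],(390,468),interpolation=2),cv2.resize(w['pixels'],(400,468),interpolation=2)]))
for n in('side10','scene10','wrist10'):
    c=load(n);P=cloud(c)
    m=(P[...,2]>.15)&(P[...,2]<.19)&(c['depth']>0)&(np.hypot(P[...,0]-.433,P[...,1]-.172)<.06)
    q=P[m]; print(n,len(q),q.mean(0).round(4),np.percentile(q[:,2],95).round(4))
    t=P[m&(P[...,2]>.168)]; A=np.c_[t[:,:2],np.ones(len(t))]
E
```

```text
29.45 [0.4326 0.1734 0.2742] [-1.7989e+02 -5.0000e-02 -1.6730e+01] [-0.44 -0.68 -0.44] [-0.101  0.103  0.044]
side10 307 [0.4337 0.1682 0.1718] 0.1793
scene10 173 [0.4331 0.1672 0.1728] 0.1781
wrist10 2108 [0.4364 0.1732 0.1752] 0.1765
```

View pics/mix10.png

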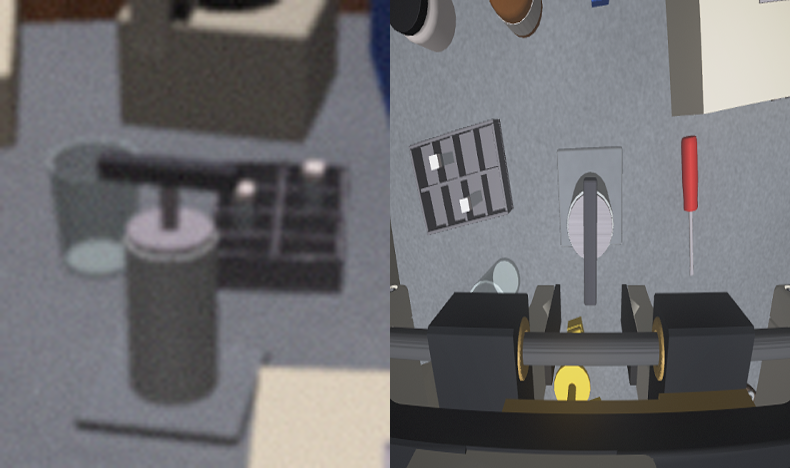

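The key is upright and home, with its bar top at 0.176 m as before. Last, an overhead check of the stem.

Call:
apply_moves(slide=[[0.15, 0.25, 0], [0.22, 0.38, 0], [0.25, 0.42, 0], [0.25, 0.42, 0], [0.24, 0.4, 0], [0.24, 0.4, 0], [0, 0, 0], [0, 0, 0]], turn=[[0, 0, 0], [0, 0, 0], [0, 0, 0], [0, 0, 0], [0, 0, 0], [0, 0, 0], [0, 0, 0], [0, 0, 0]], jaw=[0.5, 0.5, 0.5, 0.5, 0.5, 0.5, 0.5, 0.5])

```text
time_s: 30.4
tcp_pos: [0.496, -0.0844, 0.272]
eef_rot: [179.9, 0.1, -16.9]
contact_force: [-0.4, 0.5, -0.2]
gripper_width: 0.044
```

Call:
apply_moves(slide=[[0, 0, 0], [0, 0, 0], [0, 0, 0]], turn=[[0, 0, 0], [0, 0, 0], [0, 0, 0]], jaw=[0.5, 0.5, 0.5])

```text
time_s: 30.7
tcp_pos: [0.4964, -0.082, 0.2733]
eef_rot: [-180.0, -0.0, -16.6]
contact_force: [-0.3, -0.1, 0.5]
gripper_width: 0.0436
```

```bash
python3 st.py
python3 - <<'E'
from h import *
w=cap('wrist','wrist11'); a=cap('side','side11'); cap('scene','scene11')
u,v=proj(w,[[.573,-.1056,.029]])[0].astype(int); x0,y0=u-30,v-25; print(x0,y0)
cv2.imwrite('pics/w11.png',np.hstack([cv2.resize(w['pixels'][y0:y0+50,x0:x0+60],(480,400),interpolation=2)]))
hsv=cv2.cvtColor(w['pixels'],cv2.COLOR_BGR2HSV)
m=((hsv[...,1]>80)&(hsv[...,0]>8)&(hsv[...,0]<30)); o=np.zeros_like(m);o[y0:y0+50,x0:x0+60]=1
q=world(w,np.argwhere(m&o)[:,::-1],z=.029)[:,:2].astype(np.float32)*1000; print(len(q),cv2.minAreaRect(q))
E
```

```text
30.7 [ 0.4964 -0.082   0.2733] [-1.7999e+02 -1.0000e-02 -1.6620e+01] [-0.29 -0.08  0.46] [-0.072  0.023  0.057]
251 86
264 ((573.08154296875, -105.49517822265625), (17.648086547851562, 17.759876251220703), 60.133026123046875)
```

View pics/w11.png

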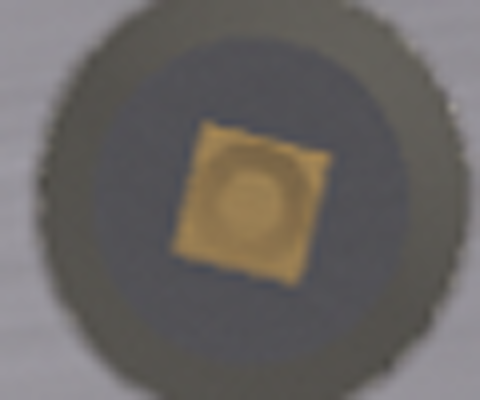

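View pics/side11.png

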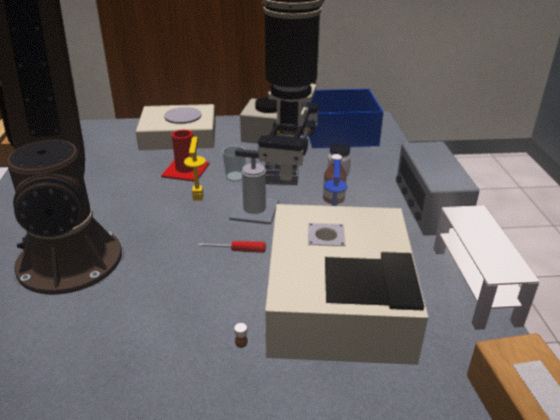

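The overhead crop shows the stem centred in the shaft with its flats at 60.1° mod 90. That is 68.8° (1.20 rad) clockwise from the start at 38.9°, so it's at the released stop. The side view shows the key in its stand at (255,175), with the bystanders as they were.

```bash
python3 -c "
from plant import r
print(r.close_job())"
```

```text
the job is handed in; nothing more can be done
None
```

The transport lock is released and the T-key is back in its stand, upright and fully home. I handed the job in at about 31 s of the 72 s allowed.

**What I did:** I lifted the grey key out of its stand and lined the socket up with the stem, whose flats I read from the wrist camera at 38.9°. The key went down the shaft with no contact until it seated at the expected depth. I turned it clockwise until the stop was clear, backed off into the play, drew the key straight up and set it back in the stand.

**Last checks:**
- **Stem:** the overhead picture puts it 68.8° (1.20 rad) clockwise from where it started, which matches the released stop.
- **Forces:** the readings I took show the seating press under about 10 N and the torque at the stop 0.31 N·m, below the 0.4 N·m overload. I read these between moves, so a brief peak could have been missed.
- **Key:** it was set down at the height it was picked up from, with the bar top at about 0.176 m.
- **Surroundings:** the glassware, tray and tools look unmoved in the last side picture; I compared them by eye, not by measurement. The gripper was clear of everything.

**Disagreements:** the scene and side cameras placed the shaft and stand up to 5 mm away from where the wrist camera did. I used the wrist camera, and both fits went in without side contact. While the key was still in hand, a partly hidden view gave the stem about 2.5° further round than the final overhead view, which I trust more.

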